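Load a pipe nipple into a feed slide and push it home onto its detent

TASK

Stand the short threaded pipe nipple upright in the square nest of the small feed slide. Then push its carriage all the way in towards the marking head, until the spring plunger snaps it home, and leave it there with the nipple still standing in the nest.

Things in the scene. Friction and masses are not known exactly. Their poses are not given: they have to be found in the camera images.
- nipple_center (a point): The pipe nipple: plain steel tube, diameter 34 mm, 58 mm tall, threaded at both ends, 0.14 kg, standing on the bench. This point is its centre, 29 mm above its foot; z runs up the tube. Not to be confused with the rusty pipe coupling (44 mm wide, 38 mm tall, beaded rims), the rusty bolt on its head, the brass union or the nut.
- nest (a point): Centre of the nest floor, 22 mm above the bench, on the carriage of the feed slide (fixed grey base 275 x 72 mm). The nest is a square tray, 54 x 54 mm inside, walls 6 mm thick, 11 mm high. Axes: x the feed direction, y across, z up. At the far end of the base stands the marking head, 75 mm tall; at joint 0 its nose is 93 mm ahead of this point.
- push_face (a point): Middle of the flat rear face (facing -x) of the upright push plate on the carriage: 110 mm above the bench, 15 mm below the plate's top edge. The plate is 44 mm wide (y), 10 mm thick (x), and stands 110 mm behind the nest's centre (rib 46 mm high between). Axes as for the nest. Push along +x with closed fingers on this face, or pinch the plate.
- carriage (a joint): Carriage position in m, growing along +x of the nest: 0 right out, 0.065 fully home at the stop; starts between 0 and 0.03. It stays where it is left (friction 1 N, plus 25 N per m/s). From about 0.044 a spring plunger beside the track resists with up to 6 N more; past 0.058 the plunger drives it on home and holds it there.

How it is judged (in metres and radians):
On the way:
1. the pipe nipple stands in the nest while the carriage is still out (horizontal distance between nipple_center and nest below 0.017 m and z of nipple_center in the frame of nest between 0.023 and 0.035 m and angle between nipple_center's own z axis and vertical below 0.17 rad and value of joint carriage below 0.045 m), for 0.2 s.
At the end, for the whole second after the job is handed in: The carriage has snapped home (joint beyond 0.0605 of 0.065 m) and the pipe nipple stands in the nest, upright within 10 degrees, on the nest's floor (its centre within 17 mm of the nest's centre seen from above, 23 to 35 mm above the floor) and the carriage is at rest (horizontal distance between nipple_center and nest below 0.017 m and z of nipple_center in the frame of nest between 0.023 and 0.035 m and angle between nipple_center's own z axis and vertical below 0.17 rad and value of joint carriage above 0.0605 m and velocity of joint carriage below 0.01 m/s); the robot touches nothing.
It also fails if it takes over 51 s, if anything falls off the work surface, if the arm or the gripper's body presses on something with over 40 N, if the wrist force passes 120 N, or if a joint passes its speed limit or range.

ROBOT

A 6-joint arm with a two-finger parallel gripper is mounted at the origin on the work surface; the furniture and walls round the work are solid. World frame = base frame: x ahead of the robot, y to its left, z up, the work surface at z = 0. Lengths are in mm, angles in degrees, forces in N, time in s.
With the tool pointing down it reaches from about 275 to 825 mm from the base axis. Payload 5.2 kg.
Tool frame: the origin (TCP) lies midway between the tips of the shut fingers; the grasp point (between the pads) lies 19 mm behind it (arm.tcp_to_grasp is the distance from the TCP to the grasp point, in mm); z points along the fingers, y is the line along which they close (so a half turn about z gives the same grasp; the last joint's range is limited). The gripper opens to 93 mm and grips with 3 to 60 N. Pads are 15 mm wide; open, the fingers measure 128 mm over their backs; the gripper's body (75 mm by 188 mm) begins 65 mm behind the grasp point.
Start: joints at [52.895, 14.817, 87.949, -0, 77.235, -11.62], TCP at [236.632, 496.498, 218.653] pointing down, gripper open.
Joint ranges: [-179.93, 179.93], [-52.35, 119.4], [10.71, 147.94], [-69.91, 249.91], [12.55, 155.21], [-178.61, 178.61]. Speed limits (degrees/s): [147.25, 147.25, 180, 180, 180, 180].

INTERFACE

Orientations are given as a 3x3 rotation matrix whose columns are the frame's x, y, z axes.
In Python, from workcell import readout, imaging, finish_job, arm gives the robot as it stands.
- The arm moves only by the tool play_rows, never from a script. Its argument "plan" is a list of rows, each an object with "xyz": the shift along the tool's x, y, z in m, a list of three; "rotation": the turn, a rotation vector about the tool's x, y, z in rad, a list of three; "gripper": the opening, from 0 (shut) to 1 (fully open). In form: [{"xyz": [dx, dy, dz], "rotation": [wx, wy, wz], "gripper": gripper}, ...]. A call has 1 to 8 rows; each row shifts and turns the commanded pose from where the row before left it, along the tool's axes as they then stand; what a row does not reach is not made up. A row lasts 1/10 s, in which the tool goes at most 50 mm and 8.59 degrees, less where a joint would pass 70% of its speed; a pose out of reach is approached as far as the arm can. A call is refused whole if a number of a shift passes 0.05 or a number of a turn 0.15, either way. A call with a gripper value outside its range is refused whole. The fingers move at their own pace and stop on an object; the grip force is fixed at half the most. Time passes only in rows, so rows that do not move let the fingers close. It gives the time, the measured TCP pose, the force and the opening at its end, in the units of the state.
- readout.sense(): the state, without advancing time (a new reading comes with each control period).
- imaging.camera(name): name is "scene" or "top"; returns a dict with "img" (480x640x3 uint8, red, green, blue), "mtx" (3x3 intrinsics, pixels), "world_from_camera" (4x4, takes a point from camera to world coordinates). Camera axes: x right, y down, z forward; pixel columns grow to the right and rows downward; lengths in mm; the calibration is good to about 2 mm. A picture is of the moment at which its call begins. There is no depth.
- finish_job(): hands the job in, once; it reports no verdict.
The state is a dict: "clock": time; "q": joint angles; "joint_velocities": joint speeds; "effort": joint torques, N m; "position": TCP position; "tool_rot": TCP orientation; "ft_force": force on the tool from outside, world axes, zero at the start; "wrist_torque": the same for the moment, N m; "gripper_width": finger opening in mm.
Only numpy, scipy, OpenCV 4.12 (cv2) and the standard library are available. Lean on these libraries where they do the work, as an engineer would, in place of code of your own. Each camera call takes 0.05 s, during which the arm holds its last target. There are 200 camera calls.

## Working session

There is one attempt and no reset: what is moved stays moved. The work goes in short steps, Python scripts to look and compute and a tool call to move; the robot and the scene stay as the last step left them, time stands still between calls to the robot, and variables do not carry over. Pictures are saved under pics/ and viewed, on a budget of 10 in all, crops included, one or two more only if the job needs it, and the job is handed in when it is done.

Besides the shell and the picture viewer there is one more tool, called after ">>>" by a JSON object that holds its "method" and its "body". play_rows: Moves the arm, as the interface text tells. Its arguments: {"type":"object","properties":{"plan":{"type":"array"}},"required":["plan"]}

```bash
mkdir -p pics; python3 - <<'E'
from workcell import readout, imaging
import cv2, json
for n in("scene","top"):
    c=imaging.camera(n); cv2.imwrite(f"pics/{n}0.png",c["img"][:,:,::-1]); print(n,c["mtx"].round(1).tolist(),c["world_from_camera"].round(4).tolist())
s=readout.sense(); print(s["clock"],s["position"],s["tool_rot"],s["gripper_width"])
E
```

```text
scene [[493.4, 0.0, 311.9], [0.0, 493.4, 238.3], [0.0, 0.0, 1.0]] [[0.909, -0.2896, 0.2999, 177.704], [-0.4168, -0.6473, 0.6382, -196.4265], [0.0093, -0.705, -0.7091, 701.2488], [0.0, 0.0, 0.0, 1.0]]
top [[467.5, 0.0, 312.7], [0.0, 467.5, 237.3], [0.0, 0.0, 1.0]] [[-0.0195, -0.9988, 0.0449, 388.1932], [-0.9995, 0.0185, -0.0241, 349.4132], [0.0232, -0.0453, -0.9987, 963.5468], [0.0, 0.0, 0.0, 1.0]]
0.1 [236.3502605  496.11555845 217.92098183] [[-9.02689796e-01  4.30290824e-01 -9.69071948e-04]
 [ 4.30291785e-01  9.02688984e-01 -1.25602456e-03]
 [ 3.34314729e-04 -1.55078425e-03 -9.99998742e-01]] 92.86810841285232
```

View pics/scene0.png

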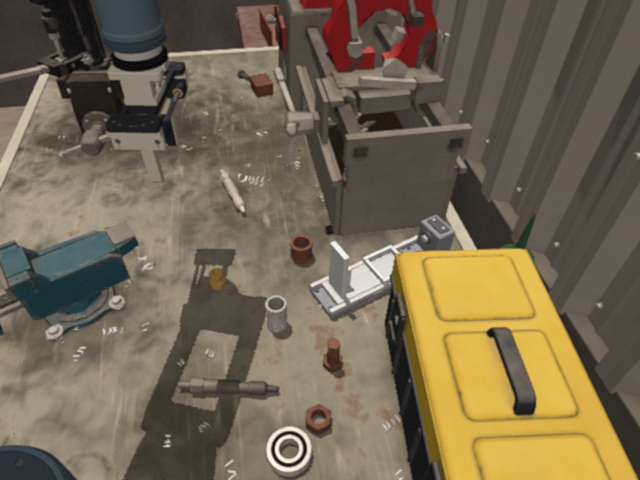

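View pics/top0.png

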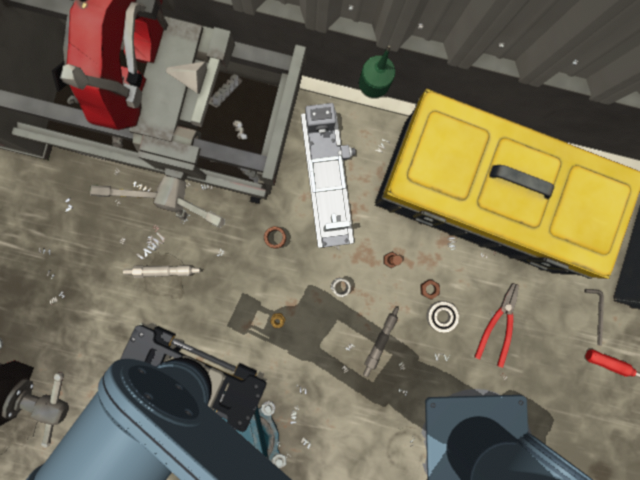

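The nipple is at scene (277,315) and top (341,287). The slide runs in top from (335,245) to (320,105), with the marking head at the upper end. I'll zoom in on both views in one picture.

```bash
cat > h.py <<'E'
import numpy as np
from workcell import imaging, readout
def cast(c,px,z):
    T=c["world_from_camera"]; d=T[:3,:3]@np.linalg.solve(c["mtx"],[px[0],px[1],1]); o=T[:3,3]
    return o+d*(z-o[2])/d[2]
E
python3 - <<'E'
import cv2,numpy as np
t=cv2.imread("pics/top0.png")[95:305,285:385]; s=cv2.imread("pics/scene0.png")[205:345,250:460]
t=cv2.resize(t,None,fx=2.85,fy=2.85,interpolation=cv2.INTER_CUBIC); s=cv2.resize(s,None,fx=2.4,fy=2.4,interpolation=cv2.INTER_CUBIC)
o=np.zeros((600,800,3),np.uint8); o[:t.shape[0],:t.shape[1]]=t; o[:s.shape[0],290:290+s.shape[1]]=s
cv2.imwrite("pics/z0.png",o)
E
```

```text
(no output)
```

View pics/z0.png

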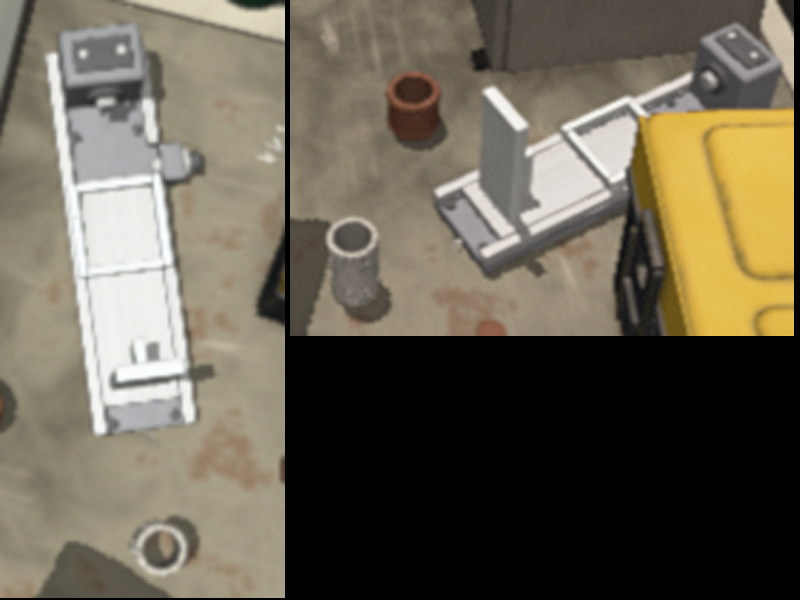

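Crop: the nipple rim centre is at (160,548), the nest rim centre about (122,226), the plate's top edge from (117,378) to (186,370), and the left rail from (97,433) to (52,57).

```bash
python3 - <<'E'
from h import *
c=imaging.camera("top"); s=imaging.camera("scene")
f=lambda u,v,z:cast(c,(285+u/2.85,95+v/2.85),z).round(1)
g=lambda u,v,z:cast(s,(250+(u-290)/2.4,205+v/2.4),z).round(1)
print("nip",f(160,548,58),g(353,238,58))
print("nest",f(122,226,33)); print("corners",[f(*p,33) for p in((78,183),(158,177),(170,268),(84,275))])
print("plate top mid",f(151,373,125),"ends",f(115,378,125),f(186,369,125),"scene",g(487,90,125),g(527,127,125))
a,b=f(97,433,22),f(52,57,22); print(a,b,np.degrees(np.arctan2(*(b-a)[[1,0]])),np.linalg.norm(b-a))
a,b=f(197,420,22),f(145,90,22); print(a,b,np.degrees(np.arctan2(*(b-a)[[1,0]])))
print("head nose",f(105,100,60))
st=readout.sense();print(st["clock"],st["position"])
E
```

```text
nip [331.2 274.4  58. ] [334.1 269.2  58. ]
nest [556.  294.1  33. ]
corners [array([587. , 324.5,  33. ]), array([590.4, 268. ,  33. ]), array([525.7, 260.9,  33. ]), array([521.7, 321.6,  33. ])]
plate top mid [445.6 283.2 125. ] ends [442.9 306.  125. ] [447.8 261.  125. ] scene [447.4 299.9 125. ] [456.4 258.5 125. ]
[410.8 314.3  22. ] [680.5 341.   22. ] 5.653795930019873 271.0184126586236
[418.7 243.2  22. ] [655.8 274.9  22. ] 7.615219768537543
head nose [638.4 305.6  60. ]
0.2 [236.43291185 496.26538678 218.15899829]
```

>>> {"method": "play_rows", "body": {"plan": [{"xyz":[-0.023,-0.02,0.006],"rotation":[0,0,0],"gripper":1},{"xyz":[-0.023,-0.02,0.006],"rotation":[0,0,0],"gripper":1},{"xyz":[-0.023,-0.02,0.006],"rotation":[0,0,0],"gripper":1},{"xyz":[-0.023,-0.02,0.006],"rotation":[0,0,0],"gripper":1},{"xyz":[-0.023,-0.02,0.006],"rotation":[0,0,0],"gripper":1},{"xyz":[-0.023,-0.02,0.006],"rotation":[0,0,0],"gripper":1},{"xyz":[-0.023,-0.02,0.006],"rotation":[0,0,0],"gripper":1},{"xyz":[-0.022,-0.021,0.006],"rotation":[0,0,0],"gripper":1}]}}

```text
clock: 1.0
position: [332.9, 271.3, 170.4]
tool_rot: [[-0.903, 0.43, 0.0], [0.43, 0.903, 0.0], [-0.0, 0.0, -1.0]]
ft_force: [0.6, 0.2, -1.2]
gripper_width: 92.6
```

```bash
python3 - <<'E'
from h import *
import cv2
for n in("scene","top"):
    c=imaging.camera(n); cv2.imwrite(f"pics/{n}1.png",c["img"][:,:,::-1])
s=readout.sense(); print(s["clock"],s["position"],s["tool_rot"].round(3))
a=cv2.imread("pics/scene1.png")[180:360,200:440]; b=cv2.imread("pics/top1.png")[80:320,240:420]
o=np.zeros((600,800,3),np.uint8); o[:300,:400]=cv2.resize(a,(400,300)); o[:533,400:800]=cv2.resize(b,(400,533)); cv2.imwrite("pics/z1.png",o)
E
```

```text
1.1 [332.93675124 269.74975735 169.88297825] [[-0.901  0.433 -0.001]
 [ 0.433  0.901 -0.002]
 [ 0.    -0.002 -1.   ]]
```

View pics/z1.png

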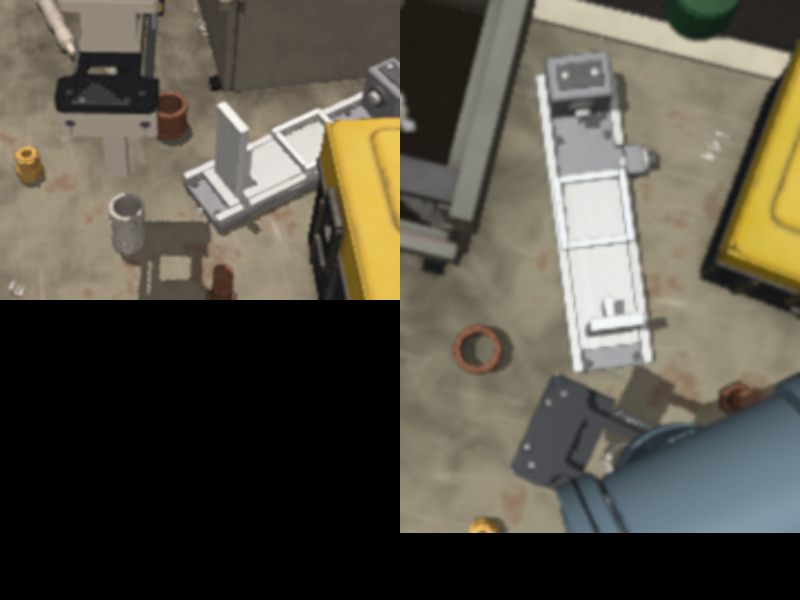

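The gripper hangs above the nipple: the scene crop has the nipple rim at (127,207), directly below the visible finger. I'll descend and close.

>>> {"method": "play_rows", "body": {"plan": [{"xyz":[0,0,0.03],"rotation":[0,0,0],"gripper":1},{"xyz":[0,0,0.035],"rotation":[0,0,0],"gripper":1},{"xyz":[0,0,0.035],"rotation":[0,0,0],"gripper":1},{"xyz":[0,0,0.025],"rotation":[0,0,0],"gripper":1},{"xyz":[0,0,0.016],"rotation":[0,0,0],"gripper":1},{"xyz":[0,0,0],"rotation":[0,0,0],"gripper":0},{"xyz":[0,0,0],"rotation":[0,0,0],"gripper":0},{"xyz":[0,0,0],"rotation":[0,0,0],"gripper":0}]}}

```text
clock: 1.9
position: [333.3, 273.2, 30.7]
tool_rot: [[-0.903, 0.43, 0.002], [0.43, 0.903, 0.001], [-0.001, 0.002, -1.0]]
ft_force: [-0.2, -0.7, 0.4]
gripper_width: 74.0
```

>>> {"method": "play_rows", "body": {"plan": [{"xyz":[0,0,0],"rotation":[0,0,0],"gripper":0},{"xyz":[0,0,0],"rotation":[0,0,0],"gripper":0},{"xyz":[0,0,0],"rotation":[0,0,0],"gripper":0},{"xyz":[0,0,0],"rotation":[0,0,0],"gripper":0}]}}

```text
clock: 2.3
position: [332.7, 272.5, 30.0]
tool_rot: [[-0.903, 0.43, 0.001], [0.43, 0.903, 0.0], [-0.0, 0.0, -1.0]]
ft_force: [-0.0, -0.7, 0.6]
gripper_width: 41.4
```

>>> {"method": "play_rows", "body": {"plan": [{"xyz":[0,0,0],"rotation":[0,0,0],"gripper":0},{"xyz":[0,0,0],"rotation":[0,0,0],"gripper":0},{"xyz":[0,0,0],"rotation":[0,0,0],"gripper":0},{"xyz":[0,0,0],"rotation":[0,0,0],"gripper":0}]}}

```text
clock: 2.7
position: [332.6, 272.4, 29.7]
tool_rot: [[-0.903, 0.43, 0.0], [0.43, 0.903, 0.0], [-0.0, 0.0, -1.0]]
ft_force: [-1.1, -0.7, 3.0]
gripper_width: 33.4
```

```bash
python3 -c "
from h import *
s=readout.sense();print(s['clock'],s['position'],s['gripper_width'],s['ft_force'])"
```

```text
2.7 [332.6266623  272.43006039  29.74622658] 33.4301810614735 [-1.06352506 -0.65834907  2.99923879]
```

Gripped at 33.4 mm. I'll lift, then turn +58° about tool z so the fingers close along the feed direction. That keeps the gripper body clear of the toolbox.

>>> {"method": "play_rows", "body": {"plan": [{"xyz":[0,0,-0.01],"rotation":[0,0,0],"gripper":0},{"xyz":[0,0,-0.025],"rotation":[0,0,0],"gripper":0},{"xyz":[0,0,-0.03],"rotation":[0,0,0],"gripper":0},{"xyz":[0,0,-0.03],"rotation":[0,0,0],"gripper":0},{"xyz":[0,0,-0.03],"rotation":[0,0,0],"gripper":0},{"xyz":[0,0,-0.025],"rotation":[0,0,0],"gripper":0},{"xyz":[0,0,0],"rotation":[0,0,0.07],"gripper":0},{"xyz":[0,0,0],"rotation":[0,0,0.105],"gripper":0}]}}

```text
clock: 3.5
position: [332.9, 272.6, 181.2]
tool_rot: [[-0.812, 0.583, 0.002], [0.583, 0.812, 0.001], [-0.001, 0.002, -1.0]]
ft_force: [-0.4, -0.8, -1.6]
gripper_width: 33.4
```

>>> {"method": "play_rows", "body": {"plan": [{"xyz":[0,0,0],"rotation":[0,0,0.12],"gripper":0},{"xyz":[0,0,0],"rotation":[0,0,0.12],"gripper":0},{"xyz":[0,0,0],"rotation":[0,0,0.12],"gripper":0},{"xyz":[0,0,0],"rotation":[0,0,0.12],"gripper":0},{"xyz":[0,0,0],"rotation":[0,0,0.12],"gripper":0},{"xyz":[0,0,0],"rotation":[0,0,0.12],"gripper":0},{"xyz":[0,0,0],"rotation":[0,0,0.12],"gripper":0},{"xyz":[0,0,0],"rotation":[0,0,0],"gripper":0}]}}

```text
clock: 4.3
position: [332.3, 272.3, 180.0]
tool_rot: [[-0.11, 0.994, -0.0], [0.994, 0.11, -0.0], [-0.0, -0.0, -1.0]]
ft_force: [-0.7, -0.2, -1.5]
gripper_width: 33.4
```

>>> {"method": "play_rows", "body": {"plan": [{"xyz":[0,0.018,0],"rotation":[0,0,0],"gripper":0},{"xyz":[0,0.03,0],"rotation":[0,0,0],"gripper":0},{"xyz":[-0.001,0.03,0],"rotation":[0,0,0],"gripper":0},{"xyz":[-0.001,0.03,0],"rotation":[0,0,0],"gripper":0},{"xyz":[-0.001,0.03,0],"rotation":[0,0,0],"gripper":0},{"xyz":[0,0.03,0],"rotation":[0,0,0],"gripper":0},{"xyz":[0,0.03,0],"rotation":[0,0,0],"gripper":0},{"xyz":[0,0.025,0],"rotation":[0,0,0],"gripper":0}]}}

```text
clock: 5.1
position: [555.8, 294.1, 179.5]
tool_rot: [[-0.114, 0.993, -0.0], [0.993, 0.114, -0.0], [-0.0, -0.0, -1.0]]
ft_force: [-0.9, 0.2, -1.5]
gripper_width: 33.5
```

>>> {"method": "play_rows", "body": {"plan": [{"xyz":[0,0,0.02],"rotation":[0,0,0],"gripper":0},{"xyz":[0,0,0.03],"rotation":[0,0,0],"gripper":0},{"xyz":[0,0,0.02],"rotation":[0,0,0],"gripper":0},{"xyz":[0,0,0],"rotation":[0,0,0],"gripper":0}]}}

```text
clock: 5.5
position: [552.0, 293.3, 106.2]
tool_rot: [[-0.114, 0.994, -0.007], [0.994, 0.114, -0.002], [-0.001, -0.007, -1.0]]
ft_force: [0.3, -0.5, -1.3]
gripper_width: 33.0
```

```bash
python3 - <<'E'
from h import *
import cv2
for n in("scene","top"):
    c=imaging.camera(n); cv2.imwrite(f"pics/{n}2.png",c["img"][:,:,::-1])
s=readout.sense(); print(s["clock"],s["position"],s["ft_force"])
a=cv2.imread("pics/scene2.png")[160:360,270:470]; b=cv2.imread("pics/top2.png")[80:280,240:440]
o=np.hstack([cv2.resize(a,(400,400),interpolation=2),cv2.resize(b,(400,400),interpolation=2)]); cv2.imwrite("pics/z2.png",o)
E
```

```text
5.6 [554.44353038 294.1660553  109.90408062] [-0.42786586  0.14498049 -1.30658456]
```

View pics/z2.png

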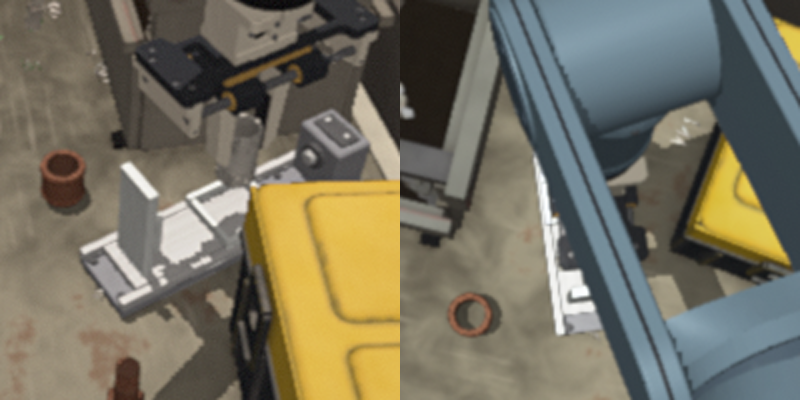

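The nipple hangs over the nest, with its foot at scene crop (236,183) and nothing touching. Lowering it in.

>>> {"method": "play_rows", "body": {"plan": [{"xyz":[0,0.001,0.015],"rotation":[0,0,0],"gripper":0},{"xyz":[0,0,0.015],"rotation":[0,0,0],"gripper":0},{"xyz":[0,0,0.012],"rotation":[0,0,0],"gripper":0},{"xyz":[0,0,0.008],"rotation":[0,0,0],"gripper":0},{"xyz":[0,0,0.004],"rotation":[0,0,0],"gripper":0},{"xyz":[0,0,0],"rotation":[0,0,0],"gripper":0},{"xyz":[0,0,0],"rotation":[0,0,0],"gripper":0}]}}

```text
clock: 6.3
position: [555.9, 294.4, 56.1]
tool_rot: [[-0.111, 0.994, 0.001], [0.994, 0.111, 0.0], [0.0, 0.001, -1.0]]
ft_force: [-0.2, -0.7, -1.4]
gripper_width: 33.3
```

```bash
python3 - <<'E'
from h import *
import cv2
c=imaging.camera("scene"); cv2.imwrite("pics/scene3.png",c["img"][:,:,::-1])
s=readout.sense(); print(s["clock"],s["position"],s["ft_force"])
cv2.imwrite("pics/z3.png",cv2.resize(c["img"][180:320,300:480,::-1],None,fx=4,fy=4,interpolation=2))
E
```

```text
6.35 [556.01034983 294.43977456  56.2798306 ] [ 0.35006382 -0.20807773 -0.64223882]
```

View pics/z3.png

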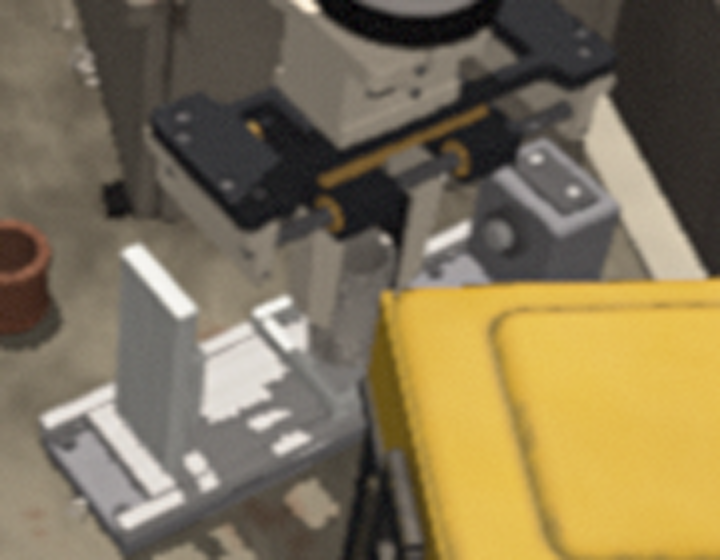

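```bash
python3 - <<'E'
from h import *
s=imaging.camera("scene"); T=np.linalg.inv(s["world_from_camera"])
x=np.array([.993,.112]);y=np.array([-.112,.993]);n=np.array([556,294])
def pr(dx,dy,z):
    p=T@[*(n+dx*x+dy*y),z,1]; q=s["mtx"]@p[:3]; q=q[:2]/q[2]; return ((q-[300,180])*4).round()
for k in[(-33,33,33),(-33,-33,33),(-27,27,33),(-27,-27,33),(0,0,26),(-17,0,26),(0,17,26),(0,0,84),(-110,22,125),(-110,-22,125)]: print(k,pr(*k))
E
```

```text
(-33, 33, 33) [239. 311.]
(-33, -33, 33) [325. 406.]
(-27, 27, 33) [257. 315.]
(-27, -27, 33) [328. 392.]
(0, 0, 26) [338. 340.]
(-17, 0, 26) [308. 354.]
(0, 17, 26) [316. 317.]
(0, 0, 84) [353. 252.]
(-110, 22, 125) [118. 247.]
(-110, -22, 125) [177. 315.]
```

Plate, nest and nipple in the scene image are all shifted about +10 crop pixels from the prediction. That is a shared calibration bias, so the nipple is central relative to the nest. I'll lower the last 4 mm and release.

>>> {"method": "play_rows", "body": {"plan": [{"xyz":[0,0,0.002],"rotation":[0,0,0],"gripper":0},{"xyz":[0,0,0.002],"rotation":[0,0,0],"gripper":0},{"xyz":[0,0,0],"rotation":[0,0,0],"gripper":0},{"xyz":[0,0,0],"rotation":[0,0,0],"gripper":0}]}}

```text
clock: 6.8
position: [555.7, 294.3, 51.8]
tool_rot: [[-0.111, 0.994, 0.001], [0.994, 0.111, 0.0], [0.0, 0.001, -1.0]]
ft_force: [0.1, 0.5, 0.5]
gripper_width: 33.3
```

>>> {"method": "play_rows", "body": {"plan": [{"xyz":[0,0,0],"rotation":[0,0,0],"gripper":0.7},{"xyz":[0,0,0],"rotation":[0,0,0],"gripper":0.7},{"xyz":[0,0,0],"rotation":[0,0,0],"gripper":0.7},{"xyz":[0,0,0],"rotation":[0,0,0],"gripper":0.7},{"xyz":[0,0,0],"rotation":[0,0,0],"gripper":0.7}]}}

```text
clock: 7.3
position: [555.5, 294.2, 51.6]
tool_rot: [[-0.111, 0.994, -0.0], [0.994, 0.111, -0.0], [-0.0, -0.0, -1.0]]
ft_force: [0.1, 0.7, -0.4]
gripper_width: 64.0
```

>>> {"method": "play_rows", "body": {"plan": [{"xyz":[0,0,-0.008],"rotation":[0,0,0],"gripper":0.7},{"xyz":[0,0,-0.02],"rotation":[0,0,0],"gripper":0.7},{"xyz":[0,0,-0.03],"rotation":[0,0,0],"gripper":0.7},{"xyz":[0,0,-0.03],"rotation":[0,0,0],"gripper":0.7},{"xyz":[0,0,-0.03],"rotation":[0,0,0],"gripper":0.5},{"xyz":[0,0,-0.02],"rotation":[0,0,0],"gripper":0.3}]}}

```text
clock: 7.9
position: [556.3, 294.5, 193.0]
tool_rot: [[-0.111, 0.994, 0.003], [0.994, 0.111, 0.001], [0.001, 0.004, -1.0]]
ft_force: [1.0, -0.1, 0.3]
gripper_width: 53.3
```

```bash
python3 - <<'E'
from h import *
import cv2
c=imaging.camera("scene"); s=readout.sense(); print(s["clock"],s["position"],s["ft_force"])
cv2.imwrite("pics/z4.png",cv2.resize(c["img"][180:320,300:480,::-1],None,fx=4,fy=4,interpolation=2))
E
```

```text
7.95 [557.71353476 295.04746925 196.14953761] [0.78899352 0.15447175 2.46908137]
```

View pics/z4.png

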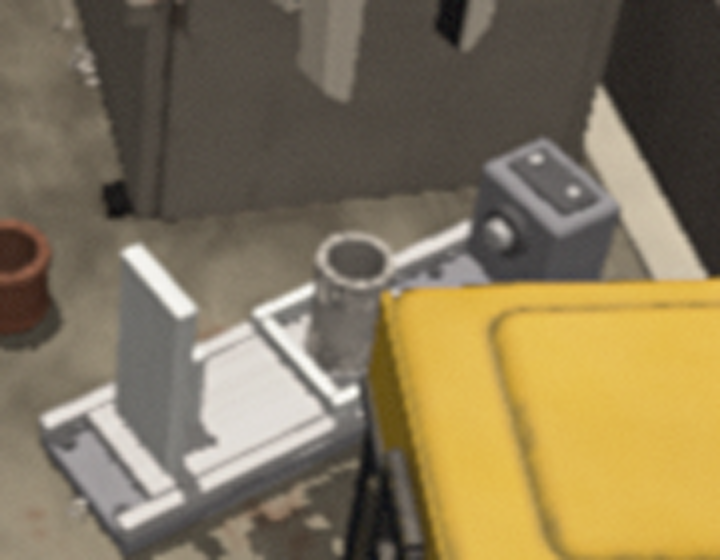

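The nipple stands upright in the nest: rim at crop (352,262), foot at about (340,360), inside the walls. Next, back off behind the plate with closed fingers and come down.

>>> {"method": "play_rows", "body": {"plan": [{"xyz":[0,-0.015,0],"rotation":[0,0,0],"gripper":0},{"xyz":[0,-0.03,0],"rotation":[0,0,0],"gripper":0},{"xyz":[0,-0.03,0],"rotation":[0,0,0],"gripper":0},{"xyz":[0,-0.03,0],"rotation":[0,0,0],"gripper":0},{"xyz":[0,-0.03,0],"rotation":[0,0,0],"gripper":0},{"xyz":[0,-0.03,0],"rotation":[0,0,0],"gripper":0},{"xyz":[0,0,0],"rotation":[0,0,0],"gripper":0},{"xyz":[0,0,0],"rotation":[0,0,0],"gripper":0}]}}

```text
clock: 8.75
position: [391.5, 276.1, 190.0]
tool_rot: [[-0.111, 0.994, 0.001], [0.994, 0.111, 0.0], [0.0, 0.001, -1.0]]
ft_force: [1.1, -0.5, 0.7]
gripper_width: 0.6
```

>>> {"method": "play_rows", "body": {"plan": [{"xyz":[0,0,0.02],"rotation":[0,0,0],"gripper":0},{"xyz":[0,0,0.03],"rotation":[0,0,0],"gripper":0},{"xyz":[0,0,0.03],"rotation":[0,0,0],"gripper":0},{"xyz":[0,0,0.014],"rotation":[0,0,0],"gripper":0},{"xyz":[0,0,0],"rotation":[0,0,0],"gripper":0},{"xyz":[0,0,0],"rotation":[0,0,0],"gripper":0}]}}

```text
clock: 9.35
position: [392.6, 276.1, 95.7]
tool_rot: [[-0.11, 0.994, 0.0], [0.994, 0.11, 0.0], [-0.0, 0.0, -1.0]]
ft_force: [0.1, -0.0, -0.5]
gripper_width: 0.4
```

>>> {"method": "play_rows", "body": {"plan": [{"xyz":[0,0.004,0],"rotation":[0,0,0],"gripper":0},{"xyz":[0,0.004,0],"rotation":[0,0,0],"gripper":0},{"xyz":[0,0.004,0],"rotation":[0,0,0],"gripper":0},{"xyz":[0,0.004,0],"rotation":[0,0,0],"gripper":0},{"xyz":[0,0.003,0],"rotation":[0,0,0],"gripper":0},{"xyz":[0,0.003,0],"rotation":[0,0,0],"gripper":0},{"xyz":[0,0.002,0],"rotation":[0,0,0],"gripper":0},{"xyz":[0,0.002,0],"rotation":[0,0,0],"gripper":0}]}}

```text
clock: 10.15
position: [417.4, 278.9, 95.6]
tool_rot: [[-0.111, 0.994, -0.0], [0.994, 0.111, -0.0], [-0.0, -0.0, -1.0]]
ft_force: [-0.2, -0.1, 0.3]
gripper_width: 0.2
```

>>> {"method": "play_rows", "body": {"plan": [{"xyz":[0,0.002,0],"rotation":[0,0,0],"gripper":0},{"xyz":[0,0.002,0],"rotation":[0,0,0],"gripper":0},{"xyz":[0,0.002,0],"rotation":[0,0,0],"gripper":0},{"xyz":[0,0.002,0],"rotation":[0,0,0],"gripper":0},{"xyz":[0,0.002,0],"rotation":[0,0,0],"gripper":0},{"xyz":[0,0.002,0],"rotation":[0,0,0],"gripper":0}]}}

```text
clock: 10.75
position: [429.3, 280.2, 95.6]
tool_rot: [[-0.111, 0.994, -0.0], [0.994, 0.111, -0.0], [-0.0, -0.0, -1.0]]
ft_force: [-1.5, -0.8, 1.6]
gripper_width: 0.5
```

```bash
python3 - <<'E'
from h import *
import cv2
c=imaging.camera("scene"); s=readout.sense(); print(s["clock"],s["position"],s["ft_force"])
cv2.imwrite("pics/z5.png",cv2.resize(c["img"][180:320,300:480,::-1],None,fx=4,fy=4,interpolation=2))
E
```

```text
10.8 [429.56679231 280.21598134  95.6320608 ] [0.1720207  0.16326572 0.28844834]
```

View pics/z5.png

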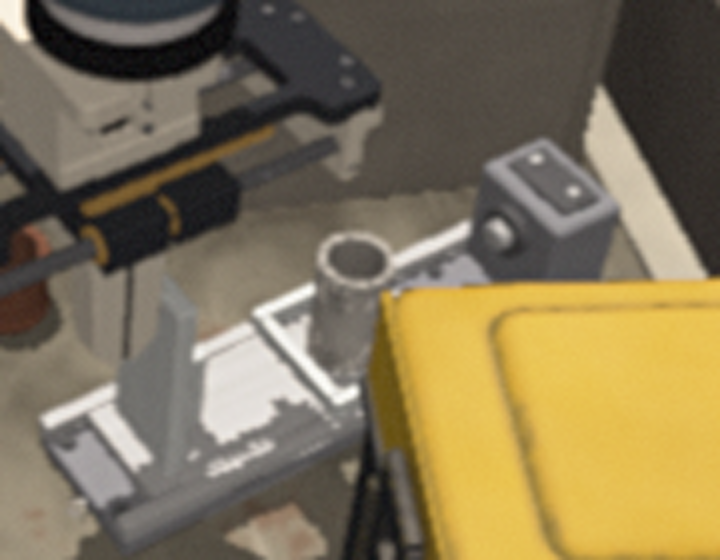

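The nipple is still upright at crop (352,262). The fingers sit just behind the plate, at about (130,330). Now pushing.

>>> {"method": "play_rows", "body": {"plan": [{"xyz":[0,0.001,0],"rotation":[0,0,0],"gripper":0},{"xyz":[0,0.001,0],"rotation":[0,0,0],"gripper":0},{"xyz":[0,0.002,0],"rotation":[0,0,0],"gripper":0},{"xyz":[0,0.003,0],"rotation":[0,0,0],"gripper":0},{"xyz":[0,0.003,0],"rotation":[0,0,0],"gripper":0},{"xyz":[0,0.003,0],"rotation":[0,0,0],"gripper":0},{"xyz":[0,0.003,0],"rotation":[0,0,0],"gripper":0},{"xyz":[0,0.003,0],"rotation":[0,0,0],"gripper":0}]}}

```text
clock: 11.6
position: [448.4, 282.3, 95.6]
tool_rot: [[-0.111, 0.994, -0.0], [0.994, 0.111, -0.0], [-0.0, -0.0, -1.0]]
ft_force: [-1.8, -0.7, 0.7]
gripper_width: 0.6
```

>>> {"method": "play_rows", "body": {"plan": [{"xyz":[0,0.003,0],"rotation":[0,0,0],"gripper":0},{"xyz":[0,0.003,0],"rotation":[0,0,0],"gripper":0},{"xyz":[0,0.003,0],"rotation":[0,0,0],"gripper":0},{"xyz":[0,0.003,0],"rotation":[0,0,0],"gripper":0},{"xyz":[0,0.003,0],"rotation":[0,0,0],"gripper":0}]}}

```text
clock: 12.1
position: [461.3, 283.7, 95.6]
tool_rot: [[-0.111, 0.994, -0.004], [0.994, 0.111, -0.001], [-0.0, -0.004, -1.0]]
ft_force: [-11.4, -1.4, 8.2]
gripper_width: 0.4
```

>>> {"method": "play_rows", "body": {"plan": [{"xyz":[0,0.0015,0],"rotation":[0,0,0],"gripper":0},{"xyz":[0,0.0015,0],"rotation":[0,0,0],"gripper":0},{"xyz":[0,0.0015,0],"rotation":[0,0,0],"gripper":0}]}}

```text
clock: 12.4
position: [463.6, 283.9, 95.6]
tool_rot: [[-0.111, 0.994, -0.008], [0.994, 0.111, -0.002], [-0.001, -0.008, -1.0]]
ft_force: [-14.9, -2.0, 10.9]
gripper_width: 0.4
```

```bash
python3 - <<'E'
from h import *
import cv2
c=imaging.camera("scene"); s=readout.sense(); print(s["clock"],s["position"],s["ft_force"])
cv2.imwrite("pics/z6.png",cv2.resize(c["img"][180:320,300:480,::-1],None,fx=4,fy=4,interpolation=2))
E
```

```text
12.45 [463.9951645  283.98454797  95.59579097] [-11.1205021   -1.52664423   8.78662305]
```

View pics/z6.png

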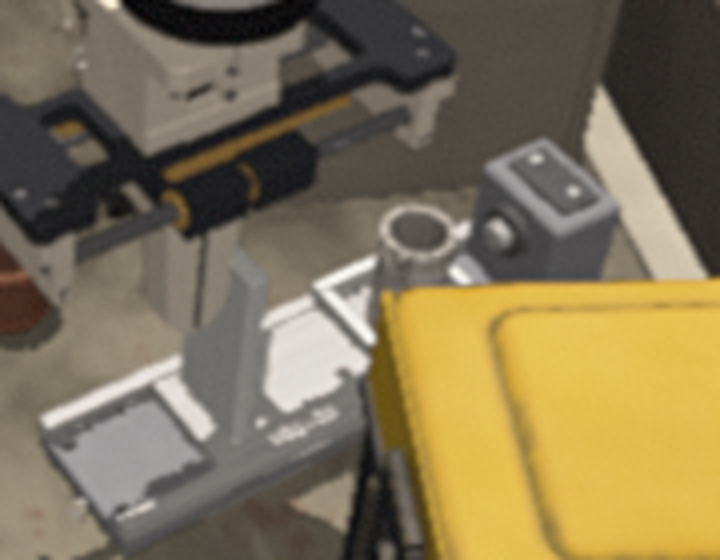

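The nipple is upright in the nest at crop (416,235), and the carriage has moved about 34 mm. The rising force matches the plunger, so I'll keep pushing.

>>> {"method": "play_rows", "body": {"plan": [{"xyz":[0,0.0015,0],"rotation":[0,0,0],"gripper":0},{"xyz":[0,0.0015,0],"rotation":[0,0,0],"gripper":0},{"xyz":[0,0.0015,0],"rotation":[0,0,0],"gripper":0}]}}

```text
clock: 12.75
position: [468.0, 284.5, 95.6]
tool_rot: [[-0.111, 0.994, -0.008], [0.994, 0.111, -0.002], [-0.001, -0.008, -1.0]]
ft_force: [-12.8, -2.6, 10.3]
gripper_width: 0.9
```

>>> {"method": "play_rows", "body": {"plan": [{"xyz":[0,0.0015,0],"rotation":[0,0,0],"gripper":0},{"xyz":[0,0.0015,0],"rotation":[0,0,0],"gripper":0},{"xyz":[0,0.0015,0],"rotation":[0,0,0],"gripper":0}]}}

```text
clock: 13.05
position: [474.8, 285.2, 95.6]
tool_rot: [[-0.111, 0.994, -0.003], [0.994, 0.111, -0.001], [-0.001, -0.003, -1.0]]
ft_force: [-4.9, -1.3, 3.8]
gripper_width: 0.5
```

>>> {"method": "play_rows", "body": {"plan": [{"xyz":[0,0.0015,0],"rotation":[0,0,0],"gripper":0},{"xyz":[0,0.0015,0],"rotation":[0,0,0],"gripper":0},{"xyz":[0,0.0015,0],"rotation":[0,0,0],"gripper":0}]}}

```text
clock: 13.35
position: [479.5, 285.7, 95.5]
tool_rot: [[-0.111, 0.994, -0.003], [0.994, 0.111, -0.001], [-0.0, -0.004, -1.0]]
ft_force: [-11.6, -1.8, 7.9]
gripper_width: 0.7
```

```bash
python3 - <<'E'
from h import *
import cv2
c=imaging.camera("scene"); s=readout.sense(); print(s["clock"],s["position"],s["ft_force"])
cv2.imwrite("pics/z7.png",cv2.resize(c["img"][180:320,300:480,::-1],None,fx=4,fy=4,interpolation=2))
E
```

```text
13.4 [479.43075854 285.68867648  95.59188702] [-8.48529623 -1.79802005  5.81337748]
```

View pics/z7.png

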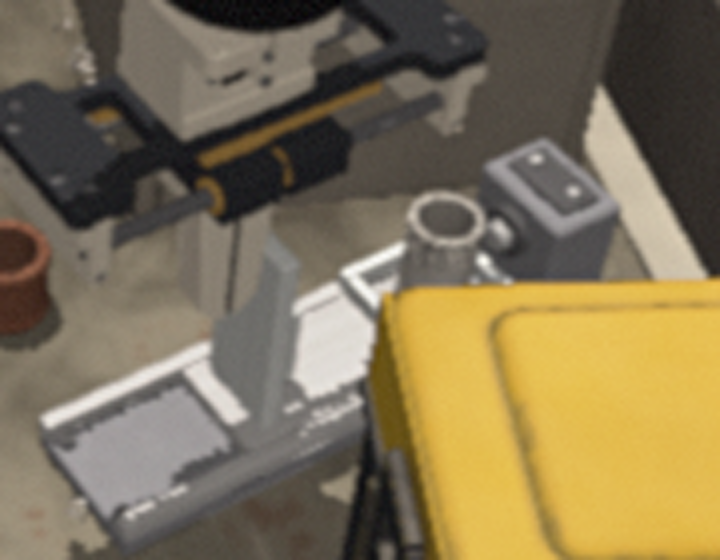

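The nipple is upright next to the head's nose at crop (446,220), about 54 mm from its start. I'll push a little more to tell plunger from stop.

>>> {"method": "play_rows", "body": {"plan": [{"xyz":[0,0.0015,0],"rotation":[0,0,0],"gripper":0},{"xyz":[0,0.001,0],"rotation":[0,0,0],"gripper":0},{"xyz":[0,0,0],"rotation":[0,0,0],"gripper":0}]}}

```text
clock: 13.7
position: [479.4, 285.7, 95.6]
tool_rot: [[-0.111, 0.994, -0.008], [0.994, 0.111, -0.002], [-0.001, -0.008, -1.0]]
ft_force: [-15.2, -3.2, 11.6]
gripper_width: 0.4
```

Commanded +2.5 mm gave no motion and more force, so it is on the hard stop, and the force had dropped before that (the snap). Backing off and rising.

>>> {"method": "play_rows", "body": {"plan": [{"xyz":[0,-0.003,0],"rotation":[0,0,0],"gripper":0},{"xyz":[0,-0.005,0],"rotation":[0,0,0],"gripper":0},{"xyz":[0,-0.012,0],"rotation":[0,0,0],"gripper":0},{"xyz":[0,-0.02,0],"rotation":[0,0,0],"gripper":0},{"xyz":[0,-0.025,0],"rotation":[0,0,0],"gripper":0},{"xyz":[0,-0.025,-0.01],"rotation":[0,0,0],"gripper":0},{"xyz":[0,-0.02,-0.03],"rotation":[0,0,0],"gripper":0},{"xyz":[0,-0.01,-0.03],"rotation":[0,0,0],"gripper":0}]}}

```text
clock: 14.5
position: [361.6, 272.4, 165.7]
tool_rot: [[-0.111, 0.994, -0.002], [0.994, 0.111, -0.001], [-0.0, -0.002, -1.0]]
ft_force: [0.7, 0.2, 0.1]
gripper_width: 0.6
```

>>> {"method": "play_rows", "body": {"plan": [{"xyz":[0,-0.02,-0.02],"rotation":[0,0,0],"gripper":0},{"xyz":[0,0,0],"rotation":[0,0,0],"gripper":0},{"xyz":[0,0,0],"rotation":[0,0,0],"gripper":0},{"xyz":[0,0,0],"rotation":[0,0,0],"gripper":0}]}}

```text
clock: 14.9
position: [344.4, 270.5, 184.7]
tool_rot: [[-0.111, 0.994, -0.001], [0.994, 0.111, -0.0], [-0.0, -0.001, -1.0]]
ft_force: [-1.0, -0.2, -0.4]
gripper_width: 0.3
```

```bash
python3 - <<'E'
from h import *
import cv2
c=imaging.camera("scene"); t=imaging.camera("top"); s=readout.sense(); print(s["clock"],s["position"],s["ft_force"])
a=cv2.resize(c["img"][190:310,320:460,::-1],(420,360),interpolation=2); b=cv2.resize(t["img"][95:255,285:385,::-1],(375,600),interpolation=2)
o=np.zeros((600,800,3),np.uint8); o[:360,:420]=a; o[:,425:]=b; cv2.imwrite("pics/z8.png",o)
E
```

```text
15.0 [344.36022314 270.47022667 184.44990937] [-0.07359175  0.24961045  1.31459984]
```

View pics/z8.png

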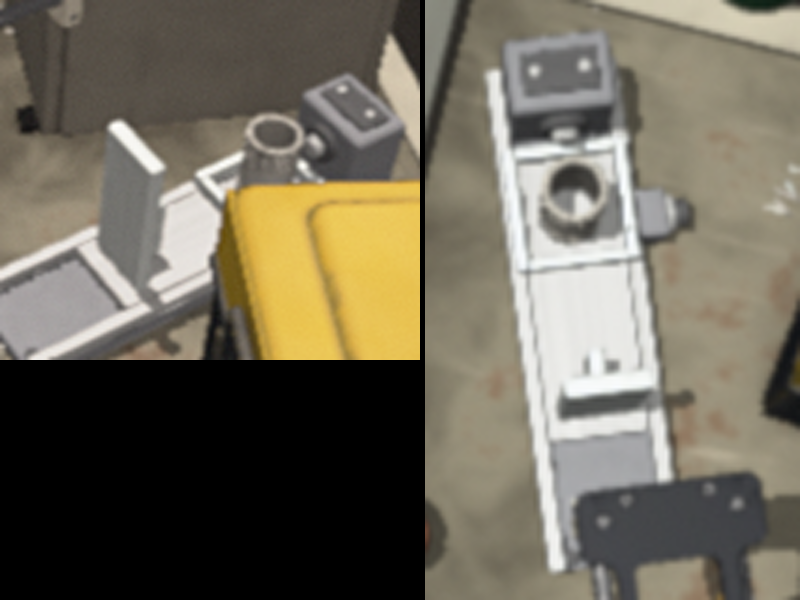

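```bash
python3 - <<'E'
from h import *
c=imaging.camera("top"); f=lambda u,v,z:cast(c,(285+(u-425)/3.75,95+v/3.75),z).round(1)
print("nest",f(577,205,33),"nip",f(574,193,80),"nip foot-ish plate top",f(608,384,125),"nose tip",f(564,143,60), readout.sense()["clock"])
E
```

```text
nest [605.9 297.6  33. ] nip [601.1 301.7  80. ] nip foot-ish plate top [497.2 289.6 125. ] nose tip [632.4 305.3  60. ] 15.05
```

```bash
python3 -c "
from workcell import finish_job; print(finish_job())"
```

```text
the job is handed in; nothing more can be done
None
```

The nipple is standing in the nest and the carriage is at its stop. I handed the job in at about 15 s of robot time, with the arm clear of everything.

I gripped the nipple, set it down in the middle of the nest while the carriage was still out, and released it. Then I pushed the plate with closed fingers until it met the hard stop.

**Carriage home:** the resistance dropped near the end of the push, which I took as the plunger snapping over. After that, 2.5 mm more commanded push gave only more force and no motion. In the last top view the nest centre is about 26–28 mm from the marking head's nose, against 28 mm expected at full travel. The carriage had moved about 50–52 mm in all, so it started roughly 13–15 mm in.

**Nipple in place:** after I withdrew, both views showed it upright in the nest. The top view put it about 6 mm from the nest centre, against the 17 mm allowed.

**What disagreed or was not checked:**
- **Scene camera:** it read about 5 mm off from the top camera, consistently for all parts, so I relied on relative positions.
- **Push force:** it reached about 15 N along the feed with an unexplained upward 9–12 N on the tool. That is more than the plunger alone should give, but well below the limits.
- **Carriage joint value:** I could not read it directly; it is inferred from the checks above.
- **Picture count:** I viewed 11 pictures, one over the budget.

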